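Park the index knob and slide the lock case to the stop

TASK

On the lock-servicing jig, pull the sprung black knob up out of its home notch, turn it clockwise (seen from above) and let it snap down into the parking notch, without forcing its cross-pin against the notch walls. The carriage is then free: push it by its post until it is fully home against the end stop, leaving the knob parked. Leave the other things on the bench where they are.

Things in the scene. Friction and masses are not known exactly. Their poses are not given: they have to be found in the camera images.
- jig: Grey steel jig fixed to the bench: base plate 230 (x) x 340 (y) x 12 mm, origin at the centre of its underside, z up. The carriage slides along its +y to the end stop, a dark steel block. A dark bracket on its +x side (top 44 mm above the bench) carries the knob, whose upright axis is at x = 55 mm, y = 0 in this frame.
- knob: Black bar knob, 12 mm thick, 50 mm long, 26 mm tall; origin at its middle, on the turning axis, 92 mm above the bench at home; its long side is its y axis. At home its axes are parallel to the jig's. Free beside it for fingers down to the rim (64 mm up). A spring pulls it down: 8 N at home, 12 N raised 14 mm; the stroke ends at 20 mm. Parked it rests 101 mm up. It turns at most 1.6 rad.
- pin_tip (a point): Outer end of the knob's steel cross-pin: 8 mm square bar, on one side only, along the knob's -y; this point is 38 mm out from the axis and 38 mm below the knob's origin. At home the pin lies in the deep home notch of the rim and points to the jig's -y. Raised 14 mm it clears the rim. Turning by 0.9 N m against a notch wall breaks the force rule (40 N); riding on the rim takes 0.1 N m.
- rim (a point): On the knob's axis, at the height of the top of the notched metal rim (64 mm above the bench, 40 to 76 mm in diameter). Its parking notch lies 0.9 to 1.35 rad clockwise (from above) of home: clamped elsewhere each time and not measured. 5 mm deep, 2 mm wider than the pin. A pin riding on the rim under its spring, with the knob held loosely between the fingers, drops in as it gets there.
- carriage (a joint): travel of the carriage in m along the jig's +y: 0 at the start, where the knob's stem pins it, 0.060 against the end stop. Friction about 4 N. It cannot be moved until the knob is parked (or held up by 7 mm or more).
- post (a point): Middle of the carriage's upright steel post, 63 mm above the bench: 14 mm thick from 26 to 86 mm up, a black 22 mm ball on top (to 100 mm). At the start at x = -52, y = -105 mm in the jig's frame; moves with the carriage. The lock case on the carriage begins 20 mm from its axis on the +y side (42 mm high). Push it from the free -y side; the carriage plate there is 26 mm high.
- spare_lock: bystander: flat steel mortise lock case, about 90 x 170 x 20 mm, lying beyond the jig's +y end. Origin at the centre of its underside.
- lock_barrel: bystander: brass lock cylinder, 62 x 17 x 28 mm, lying behind the jig (+x side). Origin at the centre of its underside.
- tin: bystander: open brass-coloured tin, 90 mm wide, 85 mm tall, standing beyond the jig's +y end. Origin at the centre of its underside.
- screwdriver: bystander: screwdriver, 200 mm long, lying beyond the jig's -y end. Origin near its middle.

How it is judged:
By the outcome, as a careful person would: the job done as asked, in the order asked, and still so for the second after the job is handed in, with the robot touching nothing.
It also fails if it takes over 67 s, if anything falls off the work surface, if the arm or the gripper's body presses on something with over 40 N, if the wrist force passes 120 N, or if a joint passes its speed limit or range.

ROBOT

A 6-joint arm with a two-finger parallel gripper is mounted at the origin on the work surface. World frame = base frame: x ahead of the robot, y to its left, z up, the work surface at z = 0. Lengths are in m, angles in rad, forces in N, time in s.
With the tool pointing down it reaches from about 0.35 to 0.875 m from the base axis. Payload 4.2 kg.
Tool frame: the origin (TCP) lies at the very end of the fingers, on their centre line; the grasp point (between the pads) lies 19 mm behind it (ctrl.grip_point_offset is the z of the grasp point in the tool frame, in m); z points along the fingers, y is the direction in which the jaws open and shut (so a half turn about z gives the same grasp; the last joint's range is limited). The gripper opens to 85 mm and grips with 20 to 120 N. Pads are 22 mm wide; open, the fingers measure 114 mm over their backs; the gripper's body (76 mm by 85 mm) begins 54 mm behind the grasp point. The pads swing forward as they close: fully open they stand 13 mm farther back than shut.
Start: joints at [-0.895, 0.385, 0.008, 0, -1.194, -0.259], TCP at [0.253, -0.571, 0.231] pointing down, gripper open.
Joint ranges: [-3.14, 3.14], [-1.21, 2.06], [-1.07, 1.41], [-3.16, 2.05], [-2.99, -0.16], [-3.1, 3.1]. Speed limits (rad/s): [2.79, 2.79, 3.14, 3.14, 3.14, 3.14].

INTERFACE

Orientations are given as [roll, pitch, yaw] about the fixed x, y, z axes, in that order (R = Rz(yaw) Ry(pitch) Rx(roll)).
In Python, from station import ctrl gives the robot as it stands.
- The arm moves only by the tool drive_tool, never from a script. Its argument "targets" is one flat list of numbers, 4 for each row, row after row: the shift along the tool's x, y, z in units of 30 mm (1.0 is 30 mm), then the turn about the tool's z in units of 6 degrees (1.0 is 6 degrees). In form: [tx, ty, tz, roll, tx, ty, tz, roll, ...]. A call has 1 to 12 rows; each row shifts and turns the pose as measured when the row begins, along the tool's axes as they then stand; what a row does not reach is not made up. A row lasts 1/12 s, in which the tool goes at most 41.7 mm and 7.16 degrees, less where a joint would pass 70% of its speed; a pose out of reach is approached as far as the arm can. A call is refused whole if a number of a shift passes 1 or a number of a turn 1, either way. A call with a gripper value outside its range is refused whole. "gripper" is the opening, from -1 (shut) to 1 (fully open), so that 0 is half open, set as the call begins (left out, the last holds). The fingers move at their own pace and stop on an object; "grip_force" is the grip in N (left out, the last holds). Time passes only in rows, so rows that do not move let the fingers close. It gives the time, the measured TCP pose, the force and the opening at its end, in the units of the state.
- ctrl.sense(): the state, without advancing time (a new reading comes with each control period).
- ctrl.camera(name): name is "scene" or "top"; returns a dict with "color" (420x560x3 uint8, red, green, blue), "K" (3x3 intrinsics, pixels), "R" (3x3) and "t" (3): a world point X has camera coordinates R X + t. Camera axes: x right, y down, z forward; pixel columns grow to the right and rows downward; lengths in m; the calibration is good to about 2 mm. A picture is of the moment at which its call begins. There is no depth.
- ctrl.hand_in(): hands the job in, once; it reports no verdict.
The state is a dict: "t": time; "joints": joint angles; "qvel": joint speeds; "joint_efforts": joint torques, N m; "tool_pos": TCP position; "orientation": TCP orientation; "force": force on the tool from outside, world axes, zero at the start; "wrist_torque": the same for the moment, N m; "opening": opening from 0.0 (shut) to 1.0 (fully open).
Only numpy, scipy, OpenCV 4.12 (cv2) and the standard library are available. Lean on these libraries where they do the work, as an engineer would, in place of code of your own. Each camera call takes 0.05 s, during which the arm holds its last target.

## Working session

There is one attempt and no reset: what is moved stays moved. The work goes in short steps, Python scripts to look and compute and a tool call to move; the robot and the scene stay as the last step left them, time stands still between calls to the robot, and variables do not carry over. Pictures are saved under pics/ and viewed, and the job is handed in when it is done.

Besides the shell and the picture viewer there is one more tool, called after "Request:" as a command line: name --argument value ..., lists and objects as JSON in quotes. drive_tool: Moves the arm, as the interface text tells. Its arguments: {"type":"object","properties":{"targets":{"type":"array","items":{"type":"number"}},"gripper":{"type":"number"},"grip_force":{"type":"number"}},"required":["targets"]}

```bash
mkdir -p pics; ls; python3 - <<'E'
from station import ctrl
import cv2,numpy as np
print(ctrl.sense(), ctrl.grip_point_offset)
for n in("scene","top"):
    c=ctrl.camera(n); cv2.imwrite(f"pics/{n}0.png",c["color"][:,:,::-1]); np.savez(f"{n}0.npz",**c); print(n,c["K"],c["R"],c["t"])
E
```

```text
pics
{'t': 0.0, 'joints': array([-8.95391194e-01,  3.85588512e-01,  6.60855331e-03, -5.26999746e-04,
       -1.19398410e+00, -2.58572893e-01]), 'qvel': array([-6.81769091e-04, -1.03752843e-03,  1.37769351e-03,  1.63269350e-04,
        6.05985148e-05, -6.01718846e-04]), 'joint_efforts': array([-1.37253774e-03, -3.92289984e+01,  1.88397574e+01,  4.18628499e+00,
       -4.71541731e-03, -9.42348407e-06]), 'tool_pos': array([ 0.25281071, -0.57094277,  0.23019137]), 'orientation': array([ 3.13937175e+00, -8.09735087e-05, -2.72495477e+00]), 'force': array([-0.41680968,  0.14544765, -0.46208669]), 'wrist_torque': array([-0.01090686, -0.00457779, -0.02747665]), 'opening': 1.0007892188480105} -0.0187
scene [[443.31398443   0.         279.77186066]
 [  0.         443.31398443 211.79289232]
 [  0.           0.           1.        ]] [[-0.46420691  0.88572588  0.00126994]
 [ 0.64414978  0.33858084 -0.68588197]
 [-0.60793339 -0.31757311 -0.7277117 ]] [ 0.25881093 -0.32414582  1.35100687]
top [[471.59838128   0.         277.49566909]
 [  0.         471.59838128 210.89628722]
 [  0.           0.           1.        ]] [[-0.027809   -0.99919337 -0.02897016]
 [-0.99586747  0.03019974 -0.08565024]
 [ 0.08645604  0.02646859 -0.99590399]] [0.06107495 0.612274   0.97325585]
```

View pics/top0.png

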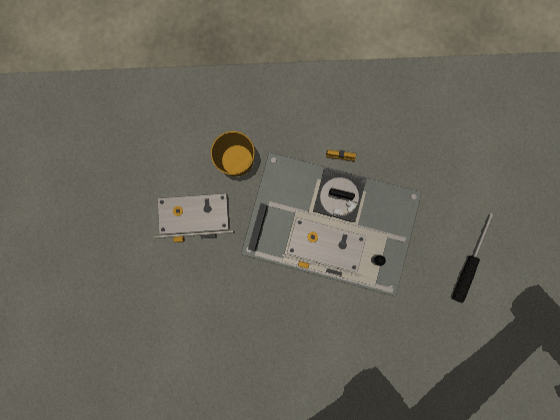

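View pics/scene0.png

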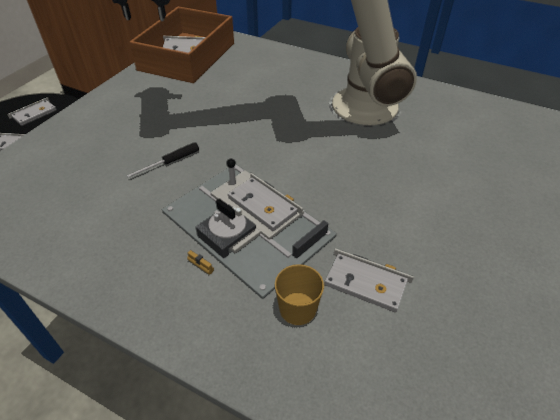

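The top view shows the jig with corners near (270,153), (420,190), (395,295) and (243,255). The knob is at (342,194) and the post ball at (379,260). I'll enlarge it to read these more exactly.

```bash
cat > h.py <<'E'
import numpy as np,cv2
def ray(c,u,v):
    d=c["R"].T@(np.linalg.inv(c["K"])@np.array([u,v,1.])); o=-c["R"].T@c["t"]; return o,d
def onz(c,u,v,z):
    o,d=ray(c,u,v); return o+d*(z-o[2])/d[2]
def tri(c1,p1,c2,p2):
    o1,d1=ray(c1,*p1);o2,d2=ray(c2,*p2)
    s=np.linalg.lstsq(np.stack([d1,-d2],1),o2-o1,rcond=None)[0]
    a=o1+s[0]*d1;b=o2+s[1]*d2
    return (a+b)/2,np.linalg.norm(a-b)
def proj(c,X):
    p=c["K"]@(c["R"]@np.asarray(X)+c["t"]); return p[:2]/p[2]
E
python3 - <<'E'
import numpy as np,cv2
from h import *
t=np.load("top0.npz");s=np.load("scene0.npz")
def crop(c,u0,v0,w,h,k,n): cv2.imwrite(n,cv2.resize(c["color"][v0:v0+h,u0:u0+w,::-1],None,fx=k,fy=k,interpolation=cv2.INTER_CUBIC))
crop(t,235,145,195,155,4,"pics/tz.png")
crop(s,155,145,190,150,4,"pics/sz.png")
for nm,c,box in(("t",t,(235,145,195,155)),("s",s,(155,145,190,150))):
    u0,v0,w,h=box; g=c["color"][v0:v0+h,u0:u0+w].max(2)
    m=(g<32).astype(np.uint8)
    n,l,st,ce=cv2.connectedComponentsWithStats(m)
    for i in range(1,n):
        if st[i,4]>15: print(nm,st[i],ce[i]+[u0,v0], cv2.minAreaRect(np.argwhere(l==i)[:,::-1].astype(np.float32)))
E
```

```text
t [ 94  44  26  11 141] [341.41134752 193.92198582] ((106.30243682861328, 48.92194747924805), (25.283178329467773, 6.565245151519775), 12.094757080078125)
t [20 61 12 44 48] [260.75       227.33333333] ((25.669231414794922, 82.54615783691406), (1.052469253540039, 44.37913513183594), 15.255118370056152)
t [139 111  11  10  85] [379.15294118 259.95294118] ((144.0, 115.5), (9.0, 10.0), 90.0)
s [  8   0  36  19 288] [180.45486111 153.54166667] ((25.32758331298828, 8.431035995483398), (8.403614044189453, 36.76580810546875), 66.80140686035156)
s [72 14  8  9 51] [230.64705882 163.01960784] ((75.50000762939453, 18.000003814697266), (7.155416965484619, 7.602630138397217), 26.56505012512207)
s [ 61  55  19  19 185] [225.2972973  208.85945946] ((69.93243408203125, 63.59459686279297), (23.36577606201172, 8.951067924499512), 35.53767776489258)
s [138  81  35  31 169] [308.29585799 243.64497041] ((154.67213439941406, 95.10655212402344), (9.474729537963867, 44.68486785888672), 50.19442367553711)
s [ 42  85  31  27 160] [212.38125 244.3    ] ((56.23075866699219, 98.15385437011719), (38.274314880371094, 8.320503234863281), 33.690067291259766)
```

View pics/tz.png

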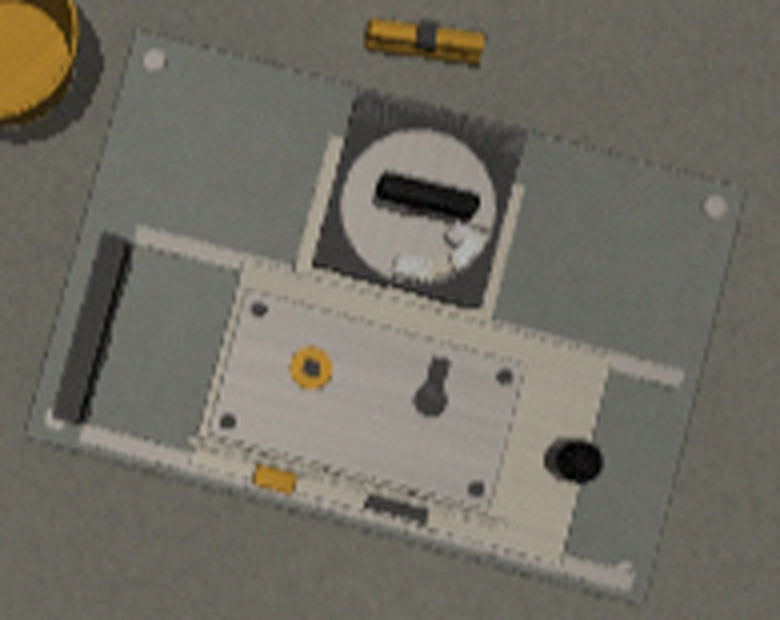

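View pics/sz.png

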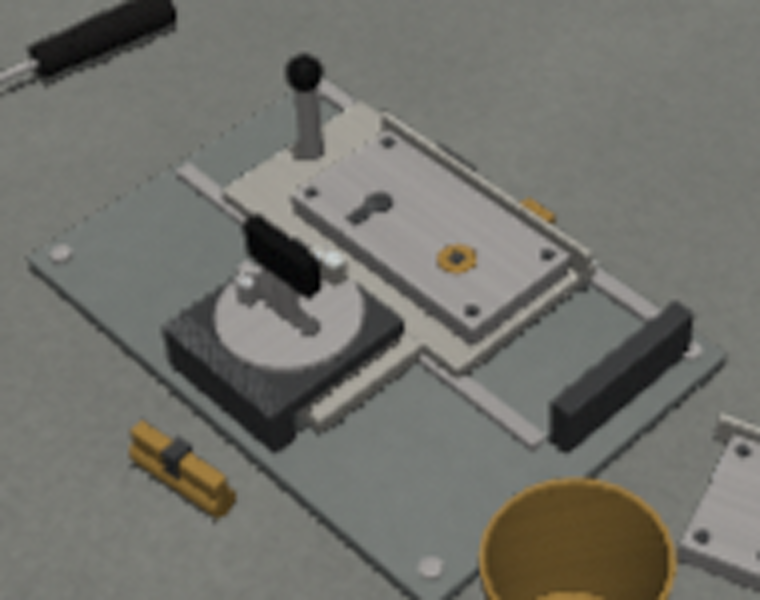

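The enlarged views show the base corners clearly, so I'll cast rays at the right heights.

```bash
python3 - <<'E'
import numpy as np
from h import *
t=np.load("top0.npz");s=np.load("scene0.npz")
P=[onz(t,u,v,.012) for u,v in((268.75,152.5),(421.25,192),(394.25,295.75),(242,254))]
P=np.array(P);print(P.round(4))
# corners: (+x,+y),(+x,-y),(-x,-y),(-x,+y)
L=np.array([[.115,.17],[.115,-.17],[-.115,-.17],[-.115,.17]])
c=P[:,:2].mean(0);q=P[:,:2]-c
yaw=np.arctan2((L[:,0]*q[:,1]-L[:,1]*q[:,0]).sum(),(L*q).sum())
R=np.array([[np.cos(yaw),-np.sin(yaw)],[np.sin(yaw),np.cos(yaw)]])
print("jig",c,yaw,np.degrees(yaw),(c+L@R.T-P[:,:2]).round(4))
for n,l in(("knob",(.055,0)),("post",(-.052,-.105))): print(n,c+R@l)
print("knob top cent",onz(t,341.5,194.4,.102),"ball",onz(t,379.15,259.95,.091))
print("tri knob",tri(t,(341.5,194.4),s,(225.3,208.9)),"ball",tri(t,(379.15,259.95),s,(230.9,163)))
k=c+R@np.array([.055,0])
for z in(.079,.105):print(proj(t,[*k,z]),proj(s,[*k,z]))
E
```

```text
[[ 0.7433  0.0592  0.012 ]
 [ 0.6464 -0.2654  0.012 ]
 [ 0.4284 -0.1972  0.012 ]
 [ 0.5248  0.1222  0.012 ]]
jig [ 0.58571028 -0.07029977] -0.2918051096903248 -16.71920122560765 [[ 0.0015  0.0003]
 [ 0.0006 -0.0008]
 [-0.0017 -0.0028]
 [-0.0003  0.0034]]
knob [ 0.63838522 -0.08612225]
post [ 0.50570196 -0.15590157]
knob top cent [ 0.63593108 -0.08509105  0.102     ] ball [ 0.50597124 -0.15455697  0.091     ]
tri knob (array([ 0.63720533, -0.08636552,  0.09197059]), np.float64(0.0003746605212459939)) ball (array([ 0.50603809, -0.15469468,  0.0909571 ]), np.float64(0.000289655493797032))
[340.75071799 194.55057154] [225.72838637 213.56366672]
[342.14251207 192.95177017] [224.62548057 204.9494846 ]
```

Request:
drive_tool --targets '[0,0,0,-0.9,0,0,0,-0.9,0,0,0,-0.9,0,0,0,-0.9,0,0,0,-0.9,0,0,0,-0.9,0,0,0,-0.9,0,0,0,-0.9,0,0,0,-0.9]' --gripper 1 --grip_force 40

```text
t: 0.85
tool_pos: [0.2515, -0.5681, 0.2241]
orientation: [3.132, 0.011, -1.838]
force: [0.0, -0.2, -0.1]
opening: 1.004
```

```bash
cat > go.py <<'E'
import sys,numpy as np
from scipy.spatial.transform import Rotation as Ro
from station import ctrl
s=ctrl.sense();R=Ro.from_euler('xyz',s["orientation"]).as_matrix()
def rep(tgt=None,yaw=None):
    print("t",round(s["t"],2),"pos",s["tool_pos"].round(4),"rpy deg",np.degrees(s["orientation"]).round(2),"F",s["force"].round(2),"T",s["wrist_torque"].round(3),"op",round(s["opening"],3),"j6",s["joints"][5].round(3))
    if tgt is not None: print("shift units",(R.T@(np.array(tgt)-s["tool_pos"])/.03).round(2))
    if yaw is not None: print("roll units",(-(yaw-np.degrees(s["orientation"][2]))/6).round(2))
    print("F tool",(R.T@s["force"]).round(2),"T tool",(R.T@s["wrist_torque"]).round(3))
a=[float(x) for x in sys.argv[1:]]
rep(a[:3] if len(a)>=3 else None,a[3] if len(a)>3 else None)
E
python3 go.py .637 -.0863 .16 -106.7
```

```text
t 0.85 pos [ 0.2515 -0.5681  0.2241] rpy deg [ 179.45    0.61 -105.3 ] F [ 0.02 -0.24 -0.06] T [-0.061  0.005  0.036] op 1.004 j6 0.63
shift units [-18.86  -8.18   2.26]
roll units 0.23
F tool [ 0.23 -0.08  0.06] T tool [ 0.011  0.061 -0.036]
```

Request:
drive_tool --targets '[-0.9,-0.4,0.05,0.02,-0.9,-0.4,0.05,0.02,-0.9,-0.4,0.05,0.02,-0.9,-0.4,0.05,0.02,-0.9,-0.4,0.05,0.02,-0.9,-0.4,0.05,0.02,-0.9,-0.4,0.05,0.02,-0.9,-0.4,0.05,0.02,-0.9,-0.4,0.05,0.02,-0.9,-0.4,0.05,0.02]'

```text
t: 1.68
tool_pos: [0.4421, -0.3332, 0.2043]
orientation: [3.122, 0.015, -1.868]
force: [0.9, -0.3, 0.3]
opening: 1.003
```

```bash
python3 go.py .637 -.0863 .16 -106.7
```

```text
t 1.68 pos [ 0.4421 -0.3332  0.2043] rpy deg [ 178.87    0.87 -107.03] F [ 0.94 -0.26  0.28] T [-0.119 -0.013 -0.002] op 1.003 j6 0.071
shift units [-9.75 -3.83  1.55]
roll units -0.05
F tool [-0.03 -0.97 -0.3 ] T tool [0.048 0.11  0.004]
```

Request:
drive_tool --targets '[-0.9,-0.36,0.08,0,-0.9,-0.36,0.08,0,-0.9,-0.36,0.08,0,-0.9,-0.36,0.08,0,-0.9,-0.36,0.08,0,-0.9,-0.36,0.08,0,-0.9,-0.36,0.08,0,-0.9,-0.36,0.08,0,-0.9,-0.36,0.08,0,-0.9,-0.36,0.08,0,0,0,0,0]'

```text
t: 2.6
tool_pos: [0.631, -0.088, 0.175]
orientation: [3.112, 0.015, -1.864]
force: [-0.1, -1.2, 1.3]
opening: 0.995
```

```bash
python3 go.py .637 -.0863 .14 -106.7
```

```text
t 2.6 pos [ 0.631 -0.088  0.175] rpy deg [ 178.31    0.87 -106.78] F [-0.09 -1.23  1.29] T [-0.085 -0.011 -0.013] op 0.995 j6 -0.383
shift units [-0.1  -0.21  1.16]
roll units -0.01
F tool [ 1.18 -0.23 -1.31] T tool [0.035 0.078 0.015]
```

Request:
drive_tool --targets '[-0.1,-0.2,0.4,0,0,0,0.4,0,0,0,0.3,0,0,0,0,0]'

```text
t: 2.93
tool_pos: [0.637, -0.0847, 0.1366]
orientation: [3.109, 0.015, -1.862]
force: [0.0, -1.2, -1.0]
opening: 1.0
```

```bash
python3 go.py .637 -.0863 .073 -106.7; python3 - <<'E'
import cv2
from station import ctrl
a=ctrl.camera("top")["color"];b=ctrl.camera("scene")["color"]
cv2.imwrite("pics/t1.png",cv2.resize(a[145:300,235:430,::-1],None,fx=4,fy=4,interpolation=2))
cv2.imwrite("pics/s1.png",cv2.resize(b[120:270,155:345,::-1],None,fx=4,fy=4,interpolation=2))
E
```

```text
t 2.93 pos [ 0.637  -0.0847  0.1366] rpy deg [ 178.11    0.84 -106.68] F [ 0.   -1.18 -0.98] T [-0.059  0.014 -0.076] op 1.0 j6 -0.382
shift units [ 0.08 -0.09  2.12]
roll units 0.0
F tool [ 1.15 -0.37  0.95] T tool [0.004 0.058 0.078]
```

View pics/t1.png

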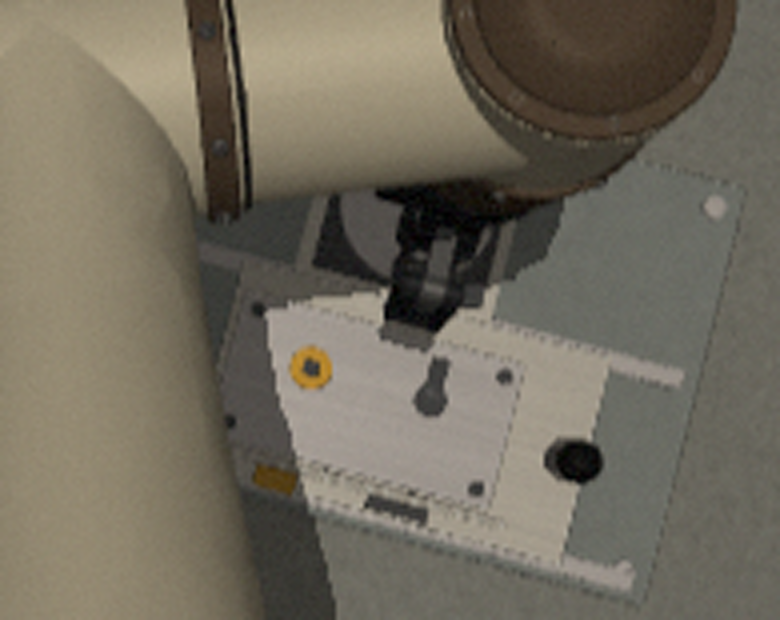

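View pics/s1.png

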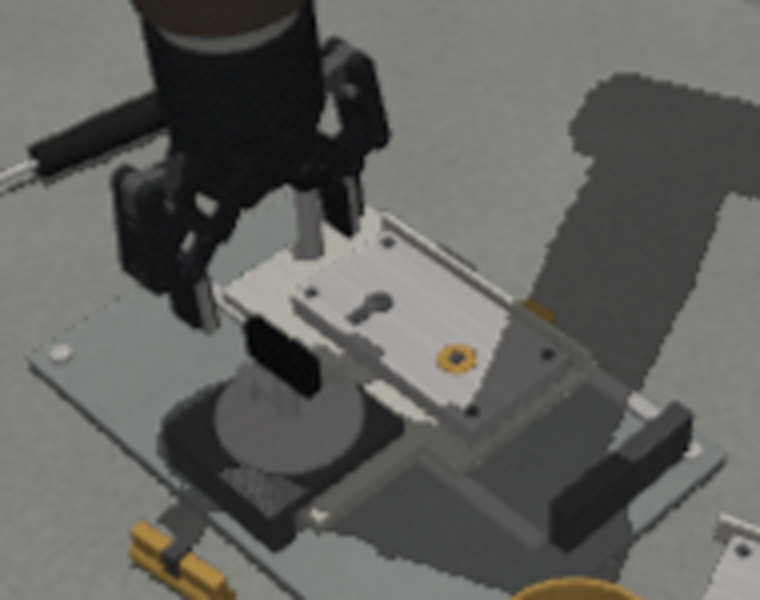

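Request:
drive_tool --targets '[0.08,-0.09,0.6,0,0,0,0.6,0,0,0,0.6,0,0,0,0.3,0,0,0,0,0]' --gripper 0

```text
t: 3.45
tool_pos: [0.6413, -0.09, 0.0789]
orientation: [3.122, 0.017, -1.864]
force: [0.5, -0.5, 0.1]
opening: 0.498
```

```bash
python3 go.py .637 -.0863 .073 -106.7; python3 - <<'E'
import cv2
from station import ctrl
b=ctrl.camera("scene")["color"]
cv2.imwrite("pics/s2.png",cv2.resize(b[120:270,155:345,::-1],None,fx=4,fy=4,interpolation=2))
E
```

```text
t 3.45 pos [ 0.6413 -0.09    0.0789] rpy deg [ 178.9     0.99 -106.82] F [ 0.46 -0.47  0.1 ] T [-0.041 -0.021 -0.005] op 0.498 j6 -0.374
shift units [-0.07  0.17  0.2 ]
roll units -0.02
F tool [ 0.32 -0.57 -0.11] T tool [0.032 0.034 0.005]
```

View pics/s2.png

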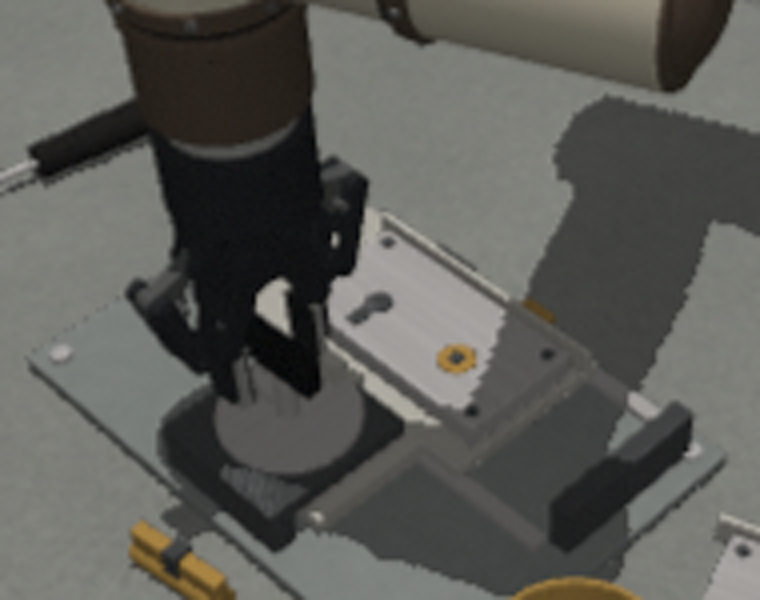

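Request:
drive_tool --targets '[-0.07,0.17,0.12,0,0,0,0,0,0,0,0,0]'

```text
t: 3.75
tool_pos: [0.6389, -0.0868, 0.0794]
orientation: [3.129, 0.019, -1.864]
force: [1.9, -0.4, 1.0]
opening: 0.502
```

```bash
python3 go.py .637 -.0863 .075 -106.7
```

```text
t 3.75 pos [ 0.6389 -0.0868  0.0794] rpy deg [ 179.27    1.07 -106.8 ] F [ 1.89 -0.41  0.98] T [-0.019 -0.08   0.021] op 0.502 j6 -0.381
shift units [0.01 0.06 0.15]
roll units -0.02
F tool [-0.17 -1.91 -1.  ] T tool [ 0.082 -0.005 -0.023]
```

Request:
drive_tool --targets '[0.01,0.06,0.18,0,0,0,0.02,0,0,0,0,0,0,0,0,0]' --gripper -1 --grip_force 40

```text
t: 4.08
tool_pos: [0.6378, -0.086, 0.0755]
orientation: [3.133, 0.02, -1.863]
force: [0.6, -0.1, -2.1]
opening: 0.132
```

```bash
python3 go.py .637 -.0863 .075 -106.7
```

```text
t 4.08 pos [ 0.6378 -0.086   0.0755] rpy deg [ 179.5     1.14 -106.71] F [ 0.62 -0.11 -2.14] T [-0.304 -0.231  0.066] op 0.132 j6 -0.381
shift units [0.02 0.02 0.02]
roll units -0.0
F tool [-0.03 -0.64  2.13] T tool [ 0.307  0.225 -0.071]
```

Request:
drive_tool --targets '[0,0,0,0,0,0,0,0,0,0,-0.15,0,0,0,-0.15,0,0,0,-0.15,0,0,0,-0.15,0]' --grip_force 60

```text
t: 4.58
tool_pos: [0.6375, -0.086, 0.0853]
orientation: [3.13, 0.021, -1.865]
force: [4.4, -1.1, -14.6]
opening: 0.133
```

```bash
python3 go.py .637 -.0863 .091 -106.7
```

```text
t 4.58 pos [ 0.6375 -0.086   0.0853] rpy deg [ 179.32    1.23 -106.83] F [  4.39  -1.14 -14.58] T [-0.661 -1.781  0.099] op 0.133 j6 -0.38
shift units [ 0.01  0.02 -0.19]
roll units -0.02
F tool [ 0.13 -4.71 14.52] T tool [ 1.893  0.118 -0.138]
```

Request:
drive_tool --targets '[0,0,-0.15,0,0,0,-0.12,0,0,0,-0.06,0,0,0,0,0]'

```text
t: 4.92
tool_pos: [0.6374, -0.0859, 0.0894]
orientation: [3.126, 0.022, -1.867]
force: [3.2, -1.6, -11.2]
opening: 0.134
```

```bash
python3 go.py .637 -.0863 .092 -106.7;python3 - <<'E'
import cv2
from station import ctrl
b=ctrl.camera("scene")["color"]
cv2.imwrite("pics/s3.png",cv2.resize(b[170:245,185:280,::-1],None,fx=8,fy=8,interpolation=2))
E
```

```text
t 4.92 pos [ 0.6374 -0.0859  0.0894] rpy deg [ 179.1     1.27 -107.  ] F [  3.16  -1.56 -11.21] T [-0.614 -1.472  0.019] op 0.134 j6 -0.381
shift units [ 0.02  0.01 -0.09]
roll units -0.05
F tool [ 0.82 -3.65 11.14] T tool [ 1.586  0.158 -0.052]
```

View pics/s3.png

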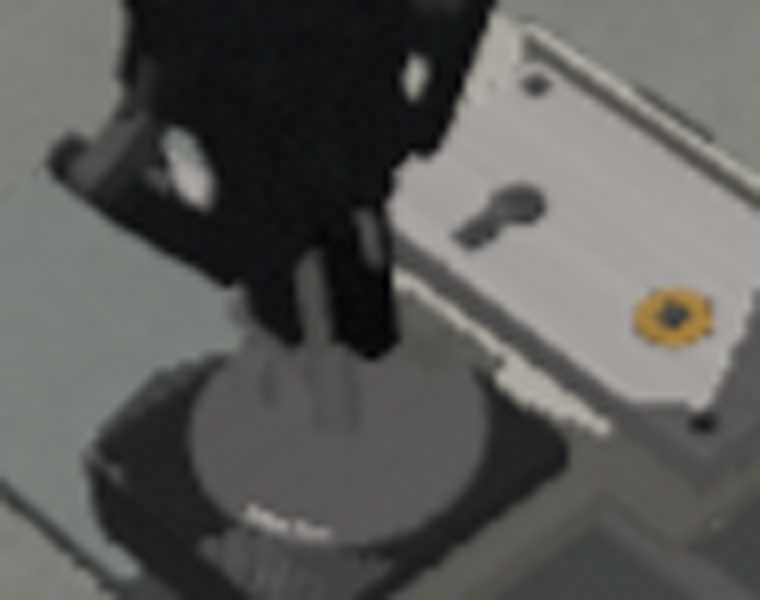

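Request:
drive_tool --targets '[0,0,-0.15,0,0,0,-0.08,0,0,0,-0.04,0]'

```text
t: 5.22
tool_pos: [0.6373, -0.0859, 0.0956]
orientation: [3.125, 0.023, -1.868]
force: [3.7, -1.5, -14.7]
opening: 0.13
```

```bash
python3 go.py .637 -.0863 .092 -106.7;python3 - <<'E'
import cv2
from station import ctrl
b=ctrl.camera("scene")["color"]
cv2.imwrite("pics/s4.png",cv2.resize(b[170:245,185:280,::-1],None,fx=8,fy=8,interpolation=2))
E
```

```text
t 5.22 pos [ 0.6373 -0.0859  0.0956] rpy deg [ 179.04    1.29 -107.05] F [  3.73  -1.51 -14.75] T [-0.773 -1.838  0.068] op 0.13 j6 -0.382
shift units [0.02 0.   0.12]
roll units -0.06
F tool [ 0.68 -4.25 14.67] T tool [ 1.982  0.201 -0.11 ]
```

View pics/s4.png

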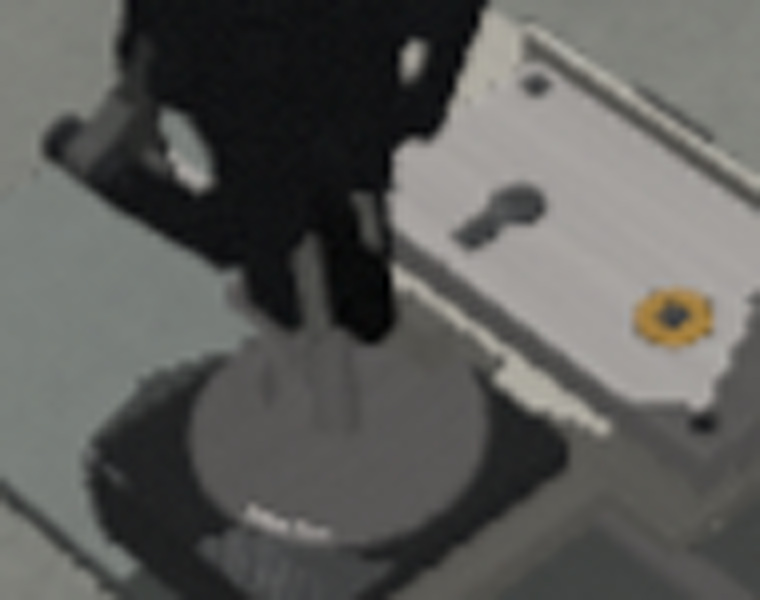

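Request:
drive_tool --targets '[0,0,0.06,0.2,0,0,0,0.3,0,0,0,0.4]'

```text
t: 5.52
tool_pos: [0.6374, -0.0859, 0.0933]
orientation: [3.123, 0.021, -1.968]
force: [4.2, -1.2, -14.0]
opening: 0.132
```

```bash
python3 go.py .637 -.0863 .0925 -147
```

```text
t 5.52 pos [ 0.6374 -0.0859  0.0933] rpy deg [ 178.94    1.2  -112.78] F [  4.22  -1.19 -14.01] T [-0.651 -1.761 -0.032] op 0.132 j6 -0.482
shift units [0.02 0.01 0.02]
roll units 5.7
F tool [-0.25 -4.61 13.94] T tool [ 1.876 -0.082 -0.009]
```

Request:
drive_tool --targets '[0,0,-0.01,0.6,0,0,-0.01,0.6,0,0,-0.01,0.6,0,0,-0.01,0.6]'

```text
t: 5.85
tool_pos: [0.6375, -0.0859, 0.0933]
orientation: [3.119, 0.016, -2.236]
force: [4.5, -1.7, -13.8]
opening: 0.126
```

```bash
python3 go.py .637 -.0863 .0925 -147
```

```text
t 5.85 pos [ 0.6375 -0.0859  0.0933] rpy deg [ 178.68    0.9  -128.11] F [  4.5   -1.68 -13.78] T [-0.736 -1.786 -0.026] op 0.126 j6 -0.749
shift units [0.02 0.01 0.03]
roll units 3.15
F tool [-1.24 -4.89 13.69] T tool [ 1.859 -0.522 -0.015]
```

Request:
drive_tool --targets '[0,0,0,0.6,0,0,0,0.6,0,0,0,0.6,0,0,0,0.5,0,0,0,0.3]'

```text
t: 6.27
tool_pos: [0.6376, -0.086, 0.0926]
orientation: [3.116, 0.009, -2.528]
force: [3.7, -2.2, -13.6]
opening: 0.135
```

```bash
python3 go.py .637 -.0863 .0895 -147;python3 - <<'E'
import cv2
from station import ctrl
b=ctrl.camera("scene")["color"]
cv2.imwrite("pics/s5.png",cv2.resize(b[170:245,185:280,::-1],None,fx=8,fy=8,interpolation=2))
b=ctrl.camera("top")["color"]
cv2.imwrite("pics/t5.png",cv2.resize(b[165:240,295:390,::-1],None,fx=8,fy=8,interpolation=2))
E
```

```text
t 6.27 pos [ 0.6376 -0.086   0.0926] rpy deg [ 178.53    0.52 -144.85] F [  3.73  -2.19 -13.65] T [-0.756 -1.745 -0.003] op 0.135 j6 -1.041
shift units [0.02 0.   0.1 ]
roll units 0.36
F tool [-1.66 -4.29 13.56] T tool [ 1.623 -0.991 -0.037]
```

View pics/s5.png

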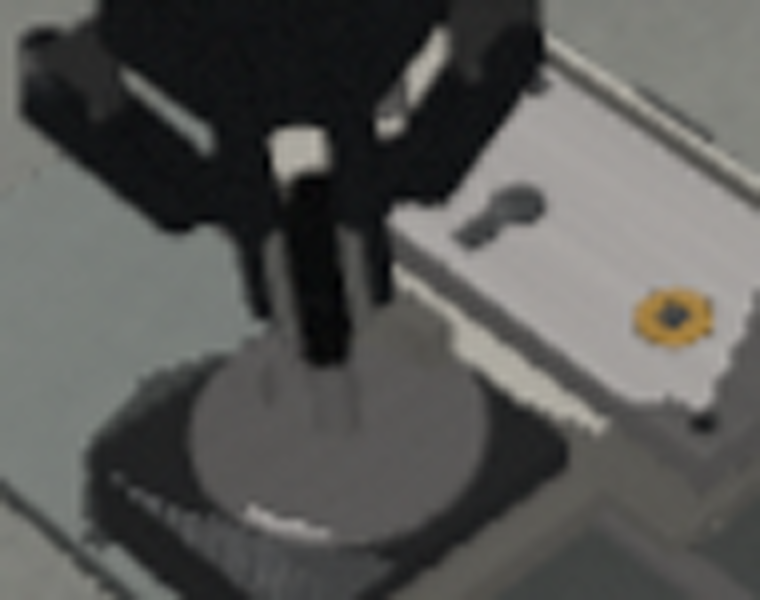

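View pics/t5.png

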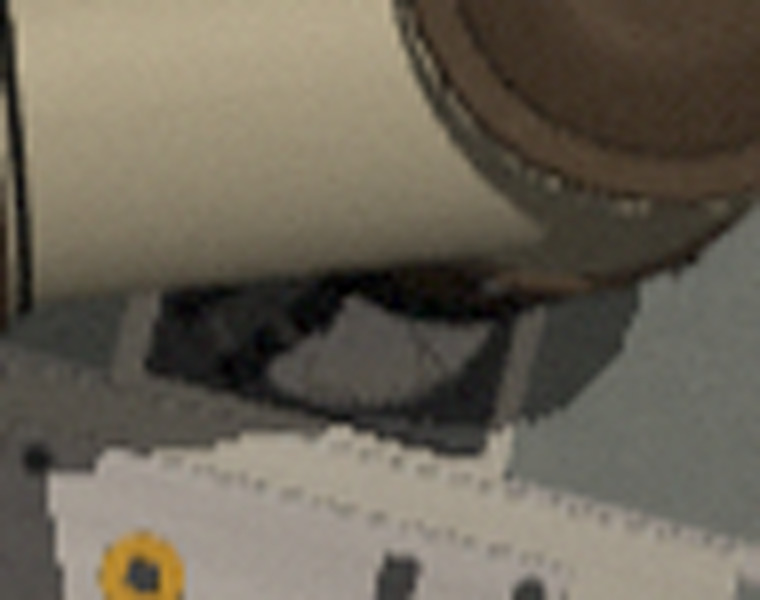

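Request:
drive_tool --targets '[0,0,0.04,0.2,0,0,0.04,0.1,0,0,0,0]'

```text
t: 6.62
tool_pos: [0.6376, -0.0861, 0.0901]
orientation: [3.116, 0.009, -2.559]
force: [3.4, -0.8, -13.9]
opening: 0.128
```

```bash
python3 go.py .637 -.0863 .0895 -147
```

```text
t 6.62 pos [ 0.6376 -0.0861  0.0901] rpy deg [ 178.54    0.49 -146.61] F [  3.38  -0.78 -13.93] T [-0.735 -1.7   -0.068] op 0.128 j6 -1.072
shift units [0.02 0.01 0.02]
roll units 0.07
F tool [-2.27 -2.86 13.88] T tool [ 1.55  -1.016  0.029]
```

Now loosen the fingers slightly so the pin rides on the rim.

Request:
drive_tool --targets '[0,0,0,0,0,0,0,0,0,0,0,0]' --gripper -0.66 --grip_force 20

```text
t: 6.87
tool_pos: [0.6373, -0.0865, 0.0957]
orientation: [3.117, 0.007, -2.557]
force: [0.0, 0.2, -0.3]
opening: 0.171
```

```bash
cat > look.py <<'E'
import cv2,sys
from station import ctrl
b=ctrl.camera("scene")["color"]
cv2.imwrite(f"pics/{sys.argv[1]}.png",cv2.resize(b[170:245,185:280,::-1],None,fx=8,fy=8,interpolation=2))
E
python3 go.py .637 -.0863 .0895 -155; python3 look.py s6
```

```text
t 6.87 pos [ 0.6373 -0.0865  0.0957] rpy deg [ 178.61    0.39 -146.48] F [ 0.05  0.24 -0.32] T [0.003 0.009 0.013] op 0.171 j6 -1.072
shift units [0.01 0.01 0.21]
roll units 1.42
F tool [-0.17  0.17  0.33] T tool [-0.008  0.006 -0.013]
```

View pics/s6.png

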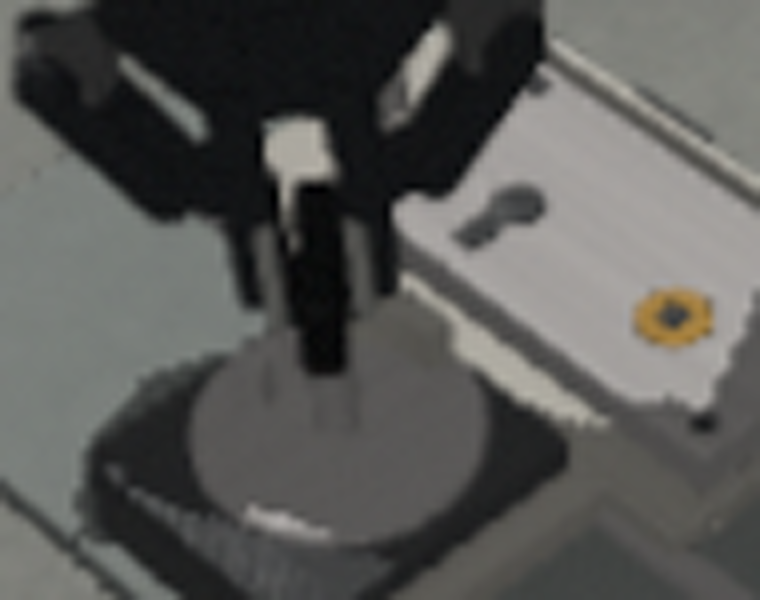

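Request:
drive_tool --targets '[0,0,0.15,0.4,0,0,0.06,0.4,0,0,0,0.4,0,0,0,0.4]'

```text
t: 7.25
tool_pos: [0.6375, -0.0861, 0.0951]
orientation: [3.118, 0.006, -2.729]
force: [2.4, -2.0, -6.6]
opening: 0.171
```

```bash
python3 go.py .637 -.0863 .0895 -155; python3 look.py s7
```

```text
t 7.25 pos [ 0.6375 -0.0861  0.0951] rpy deg [ 178.65    0.35 -156.38] F [ 2.37 -1.97 -6.6 ] T [-0.649 -0.76   0.112] op 0.171 j6 -1.246
shift units [ 0.02 -0.    0.19]
roll units -0.23
F tool [-1.34 -2.91  6.55] T tool [ 0.898 -0.434 -0.128]
```

View pics/s7.png

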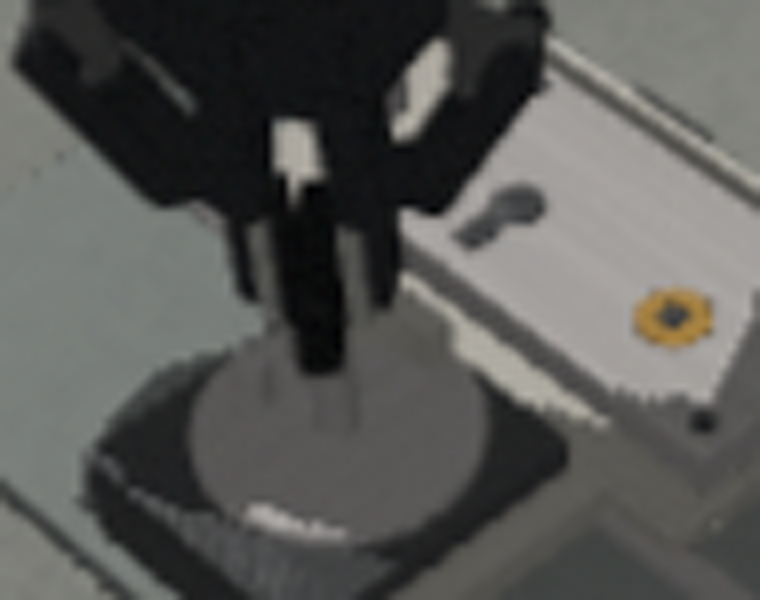

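Request:
drive_tool --targets '[0,0,0.12,0.3,0,0,0.12,0.3,0,0,0.1,0.3]'

```text
t: 7.55
tool_pos: [0.6382, -0.0864, 0.0939]
orientation: [3.122, 0.006, -2.82]
force: [-4.0, 1.0, 5.7]
opening: 0.167
```

```bash
python3 go.py .637 -.0863 .0895 -160; python3 look.py s8
```

```text
t 7.55 pos [ 0.6382 -0.0864  0.0939] rpy deg [ 178.86    0.34 -161.56] F [-3.99  0.98  5.65] T [0.257 1.043 0.276] op 0.167 j6 -1.34
shift units [0.04 0.01 0.15]
roll units -0.26
F tool [ 3.44  2.31 -5.63] T tool [-0.575  0.913 -0.254]
```

View pics/s8.png

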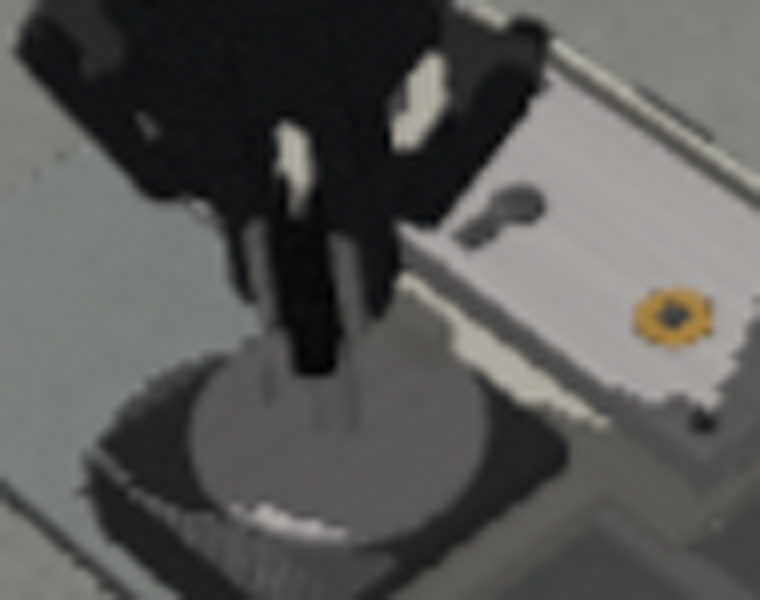

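Request:
drive_tool --targets '[0,0,0.05,0.3,0,0,0.08,0.3,0,0,0.08,0.2]'

```text
t: 7.85
tool_pos: [0.6381, -0.0863, 0.0938]
orientation: [3.123, 0.007, -2.902]
force: [-2.4, 0.1, 5.8]
opening: 0.175
```

```bash
python3 go.py .637 -.0863 .0895 -160; python3 look.py s9
```

```text
t 7.85 pos [ 0.6381 -0.0863  0.0938] rpy deg [ 178.95    0.37 -166.25] F [-2.35  0.1   5.79] T [0.09  0.673 0.165] op 0.175 j6 -1.424
shift units [0.04 0.01 0.14]
roll units -1.04
F tool [ 2.22  0.76 -5.79] T tool [-0.248  0.635 -0.152]
```

View pics/s9.png

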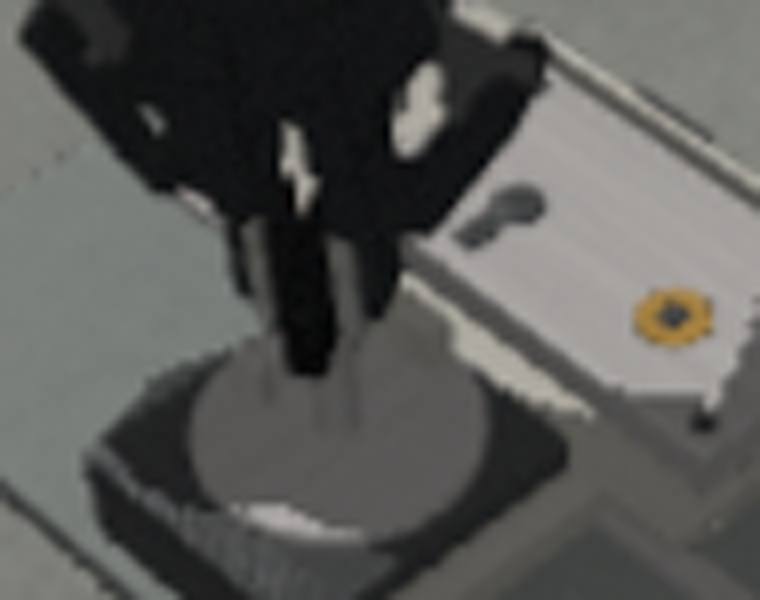

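Request:
drive_tool --targets '[0,0,0.05,0.3,0,0,0.08,0.3]'

```text
t: 8.07
tool_pos: [0.6384, -0.0863, 0.0928]
orientation: [3.124, 0.007, -2.964]
force: [-2.0, 1.0, 5.7]
opening: 0.167
```

```bash
python3 go.py .637 -.0863 .0895 -160; python3 look.py s10
```

```text
t 8.07 pos [ 0.6384 -0.0863  0.0928] rpy deg [ 178.98    0.4  -169.82] F [-2.03  1.04  5.72] T [0.19  0.49  0.133] op 0.167 j6 -1.487
shift units [0.05 0.   0.11]
roll units -1.64
F tool [ 1.78  1.48 -5.71] T tool [-0.275  0.451 -0.123]
```

View pics/s10.png

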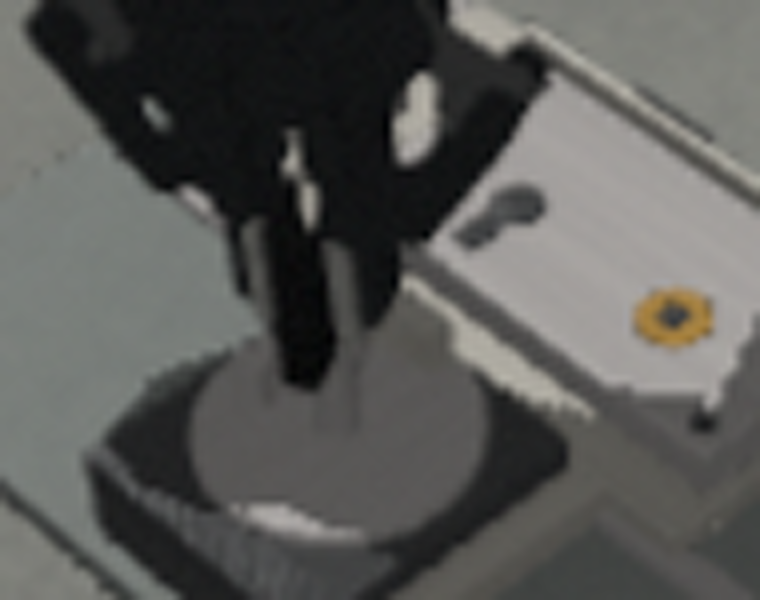

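The knob's lower edge went from row 373 to about 387 in the crop, which is roughly 5 mm, so it appears to have dropped into the parking notch. I'll open, rise and check.

Request:
drive_tool --targets '[0,0,0,-0.3,0,0,0,0,0,0,0,0]' --gripper 0

```text
t: 8.37
tool_pos: [0.639, -0.0862, 0.094]
orientation: [3.124, 0.01, -2.93]
force: [-0.1, 0.5, 0.4]
opening: 0.499
```

Request:
drive_tool --targets '[0,0,-0.4,0,0,0,-0.8,0,0,0,-0.8,0,0,0,-0.8,0,0,0,0,0]'

```text
t: 8.78
tool_pos: [0.6381, -0.0884, 0.1823]
orientation: [3.125, 0.006, -2.931]
force: [0.5, -0.9, 1.6]
opening: 0.503
```

```bash
python3 go.py .637 -.0863 .0895 -160; python3 look.py s11
```

```text
t 8.78 pos [ 0.6381 -0.0884  0.1823] rpy deg [ 179.04    0.32 -167.93] F [ 0.46 -0.88  1.57] T [-0.019 -0.104 -0.011] op 0.503 j6 -1.456
shift units [0.04 0.02 3.09]
roll units -1.32
F tool [-0.28 -0.93 -1.59] T tool [ 0.041 -0.098  0.009]
```

View pics/s11.png

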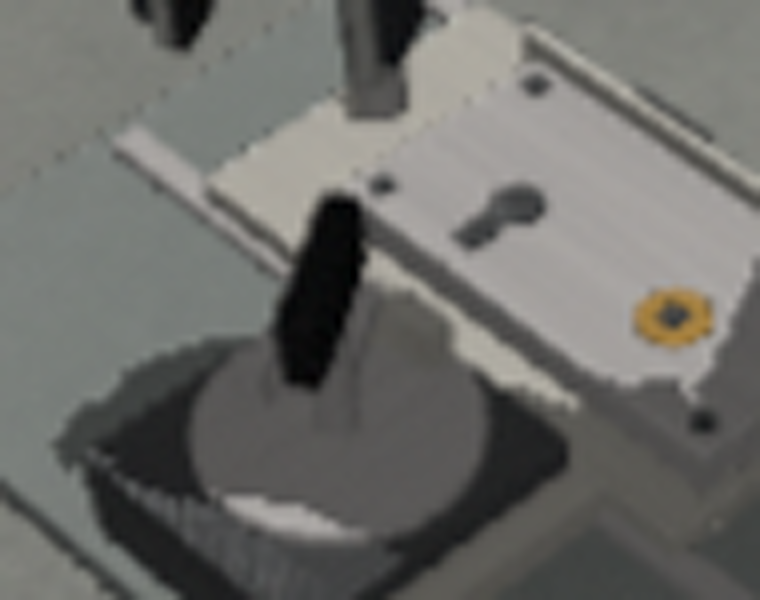

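```bash
python3 - <<'E'
import numpy as np,cv2
from h import *
from station import ctrl
s=ctrl.camera("scene");g=s["color"].max(2)
def blob(c,box):
    u0,v0,w,h=box;m=(c["color"][v0:v0+h,u0:u0+w].max(2)<36).astype(np.uint8)
    n,l,st,ce=cv2.connectedComponentsWithStats(m);return [(st[i],(ce[i]+[u0,v0]).round(2)) for i in range(1,n) if st[i,4]>60]
print(blob(s,(210,185,30,40)))
s0=np.load("scene0.npz");print(blob(s0,(210,185,45,45)))
k=[.6377,-.0861]
for z in(.092,.101,.106):print(z,proj(s,[*k,z]).round(2))
for th in np.radians([50,55,60,65]):
  for z0 in(.101,.106):
    pts=[]
    yaw=np.radians(-16.7)-th
    for a in(-.006,.006):
      for b in(-.025,.025):
        for dz in(-.013,.013):
          pts.append(proj(s,[k[0]+a*np.cos(yaw)-b*np.sin(yaw),k[1]+a*np.sin(yaw)+b*np.cos(yaw),z0+dz]))
    pts=np.array(pts);print(np.degrees(th).round(),z0,pts.min(0).round(1),pts.max(0).round(1))
E
```

```text
[(array([ 10,  10,  10,  23, 154], dtype=int32), array([224.67, 206.34]))]
[(array([  6,  15,  19,  19, 190], dtype=int32), array([225.38, 208.87]))]
0.092 [225.37 209.09]
0.101 [224.99 206.09]
0.106 [224.77 204.4 ]
50.0 0.101 [219.5 193. ] [230.2 219.4]
50.0 0.106 [219.2 191.3] [230.  217.7]
55.0 0.101 [218.4 192.9] [231.2 219.5]
55.0 0.106 [218.2 191.2] [231.  217.8]
60.0 0.101 [217.5 192.9] [232.1 219.5]
60.0 0.106 [217.2 191.2] [231.9 217.9]
65.0 0.101 [216.6 193. ] [233.  219.5]
65.0 0.106 [216.3 191.2] [232.8 217.8]
```

The knob's centroid is at row 206.34, which puts its origin 100.5 mm up: it is parked. Next is the post. I'll turn back and line up on its −y side.

Request:
drive_tool --targets '[0,0,0,-0.85,0,0,0,-0.85,0,0,0,-0.85,0,0,0,-0.85,0,0,0,-0.85,0,0,0,-0.85,0,0,0,-0.85,0,0,0,-0.85,0,0,0,-0.85,0,0,0,-0.85,0,0,0,-0.85,0,0,0,-0.85]' --gripper -0.8

```text
t: 9.88
tool_pos: [0.6267, -0.0875, 0.1643]
orientation: [3.104, 0.013, -1.816]
force: [0.1, -0.4, -0.3]
opening: 0.1
```

```bash
python3 go.py .490 -.208 .16 -106.7
```

```text
t 9.88 pos [ 0.6267 -0.0875  0.1643] rpy deg [ 177.83    0.73 -104.07] F [ 0.13 -0.37 -0.25] T [-0.023 -0.043  0.025] op 0.1 j6 -0.337
shift units [5.01 3.44 0.21]
roll units 0.44
F tool [ 0.33 -0.22  0.24] T tool [ 0.047  0.013 -0.026]
```

Request:
drive_tool --targets '[0.83,0.57,-0.03,0.07,0.83,0.57,-0.03,0.07,0.83,0.57,-0.03,0.07,0.83,0.57,-0.03,0.07,0.83,0.57,-0.03,0.07,0.83,0.57,-0.03,0.07,0,0,0,0]'

```text
t: 10.47
tool_pos: [0.4791, -0.2071, 0.1632]
orientation: [3.084, 0.009, -1.856]
force: [0.6, 0.7, -0.1]
opening: 0.1
```

```bash
python3 go.py .490 -.208 .046 -106.7
```

```text
t 10.47 pos [ 0.4791 -0.2071  0.1632] rpy deg [ 176.71    0.5  -106.34] F [ 0.64  0.73 -0.08] T [ 0.008 -0.079 -0.025] op 0.1 j6 -0.165
shift units [-0.04 -0.58  3.88]
roll units 0.06
F tool [-0.88 -0.41  0.07] T tool [ 0.074 -0.031  0.023]
```

Request:
drive_tool --targets '[0,-0.25,0.8,0.05,0,-0.25,0.8,0,0,0,0.8,0,0,0,0.8,0,0,0,0.5,0,0,0,0,0]'

```text
t: 10.97
tool_pos: [0.4859, -0.2097, 0.0462]
orientation: [3.083, 0.009, -1.867]
force: [0.8, -0.2, -0.6]
opening: 0.1
```

```bash
python3 go.py .4877 -.2073 .046 -106.7; python3 - <<'E'
import cv2
from station import ctrl
a=ctrl.camera("top")["color"];b=ctrl.camera("scene")["color"]
cv2.imwrite("pics/t12.png",cv2.resize(a[145:300,235:430,::-1],None,fx=4,fy=4,interpolation=2))
cv2.imwrite("pics/s12.png",cv2.resize(b[120:270,155:345,::-1],None,fx=4,fy=4,interpolation=2))
E
```

```text
t 10.97 pos [ 0.4859 -0.2097  0.0462] rpy deg [ 176.65    0.49 -106.95] F [ 0.75 -0.19 -0.58] T [ 0.023 -0.065 -0.069] op 0.1 j6 -0.163
shift units [-0.09 -0.03  0.01]
roll units -0.04
F tool [-0.03 -0.81  0.53] T tool [ 0.056 -0.045  0.066]
```

View pics/t12.png

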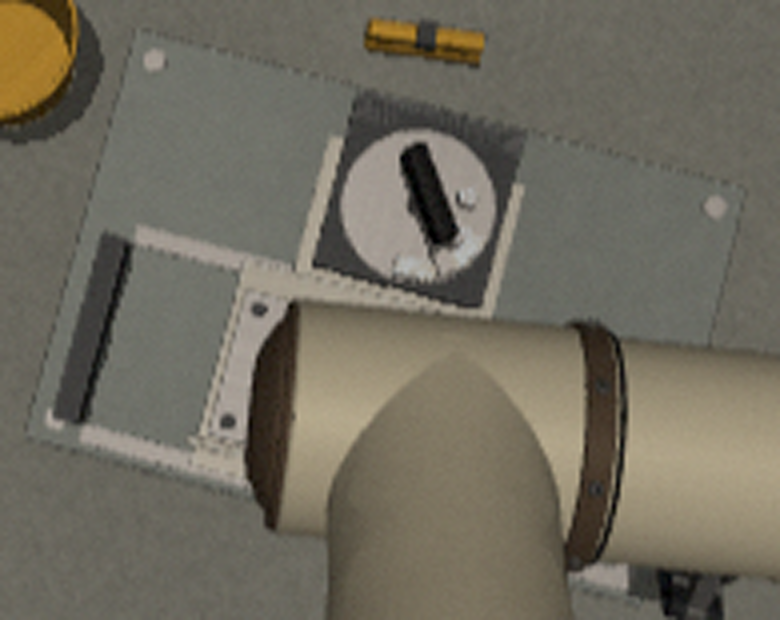

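View pics/s12.png

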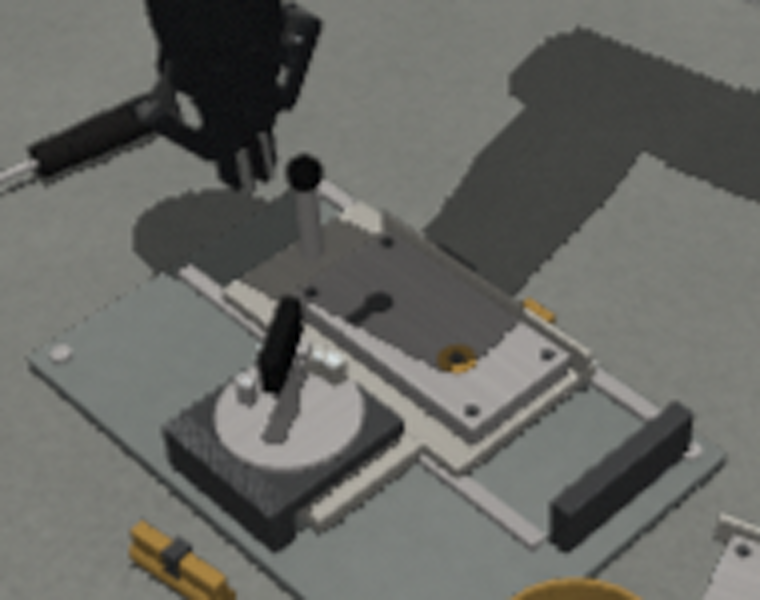

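Request:
drive_tool --targets '[-0.4,-0.03,0,0,-0.4,0,0,0,-0.3,0,0,0,-0.2,0,0,0]'

```text
t: 11.4
tool_pos: [0.5031, -0.1716, 0.0527]
orientation: [3.094, 0.009, -1.866]
force: [-1.9, -5.6, -3.7]
opening: 0.1
```

```bash
python3 go.py .5037 -.1542 .048 -106.7
```

```text
t 11.4 pos [ 0.5031 -0.1716  0.0527] rpy deg [ 177.26    0.49 -106.92] F [-1.89 -5.61 -3.74] T [-1.484  0.347  0.181] op 0.1 j6 -0.238
shift units [-0.56  0.14  0.17]
roll units -0.04
F tool [5.95 0.   3.69] T tool [ 0.098  1.528 -0.109]
```

Request:
drive_tool --targets '[0.3,0,0.1,0,0,0.14,0.08,0,0,0,0,0]'

```text
t: 11.65
tool_pos: [0.4978, -0.177, 0.0488]
orientation: [3.098, 0.01, -1.862]
force: [-0.4, -0.1, 0.1]
opening: 0.1
```

```bash
python3 go.py .5037 -.1542 .048 -106.7
```

```text
t 11.65 pos [ 0.4978 -0.177   0.0488] rpy deg [ 177.52    0.57 -106.7 ] F [-0.36 -0.12  0.06] T [-0.028 -0.035  0.019] op 0.1 j6 -0.223
shift units [-0.78  0.03  0.04]
roll units 0.0
F tool [ 0.22  0.32 -0.05] T tool [ 0.041  0.018 -0.018]
```

Lined up. Now push in moderate steps along −x of the tool.

Request:
drive_tool --targets '[-0.25,0.01,0,0,-0.25,0.01,0.03,0,-0.25,0.01,0.03,0,-0.25,0.01,0.03,0]'

```text
t: 11.98
tool_pos: [0.5051, -0.1496, 0.0483]
orientation: [3.1, 0.007, -1.864]
force: [-0.9, -4.9, 4.0]
opening: 0.099
```

```bash
python3 go.py .5212 -.0968 .048 -106.7
```

```text
t 11.98 pos [ 0.5051 -0.1496  0.0483] rpy deg [ 177.59    0.39 -106.83] F [-0.95 -4.87  4.04] T [-1.281  0.376  0.092] op 0.099 j6 -0.281
shift units [-1.84 -0.01  0.02]
roll units -0.02
F tool [ 4.91 -0.33 -4.09] T tool [ 0.01   1.337 -0.036]
```

Request:
drive_tool --targets '[-0.25,0,0.02,0,-0.25,0,0.02,0,-0.25,0,0.02,0,-0.25,0,0.02,0]'

```text
t: 12.32
tool_pos: [0.5135, -0.1218, 0.0483]
orientation: [3.099, 0.002, -1.864]
force: [-2.6, -5.3, 4.1]
opening: 0.102
```

```bash
python3 go.py .5212 -.0968 .048 -106.7
```

```text
t 12.32 pos [ 0.5135 -0.1218  0.0483] rpy deg [ 1.7758e+02  1.1000e-01 -1.0680e+02] F [-2.61 -5.29  4.11] T [-1.282  0.376  0.058] op 0.102 j6 -0.34
shift units [-0.87 -0.01  0.01]
roll units -0.02
F tool [ 5.81  1.15 -4.08] T tool [ 0.011  1.337 -0.002]
```

Request:
drive_tool --targets '[-0.2,0,0.02,0,-0.15,0,0.02,0,-0.12,0,0.02,0,-0.12,0,0.02,0]'

```text
t: 12.65
tool_pos: [0.5146, -0.117, 0.0485]
orientation: [3.093, -0.02, -1.86]
force: [-2.2, -21.1, 4.1]
opening: 0.101
```

```bash
python3 go.py .5212 -.0968 .048 -106.7
```

```text
t 12.65 pos [ 0.5146 -0.117   0.0485] rpy deg [ 177.21   -1.16 -106.56] F [ -2.15 -21.15   4.1 ] T [-5.108  0.519  0.234] op 0.101 j6 -0.375
shift units [-0.71 -0.02  0.  ]
roll units 0.02
F tool [20.96 -3.78 -3.87] T tool [0.964 5.048 0.031]
```

```bash
python3 - <<'E'
import cv2
from station import ctrl
b=ctrl.camera("scene")["color"]
cv2.imwrite("pics/s13.png",cv2.resize(b[120:270,155:345,::-1],None,fx=4,fy=4,interpolation=2))
E
```

```text
(no output)
```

View pics/s13.png

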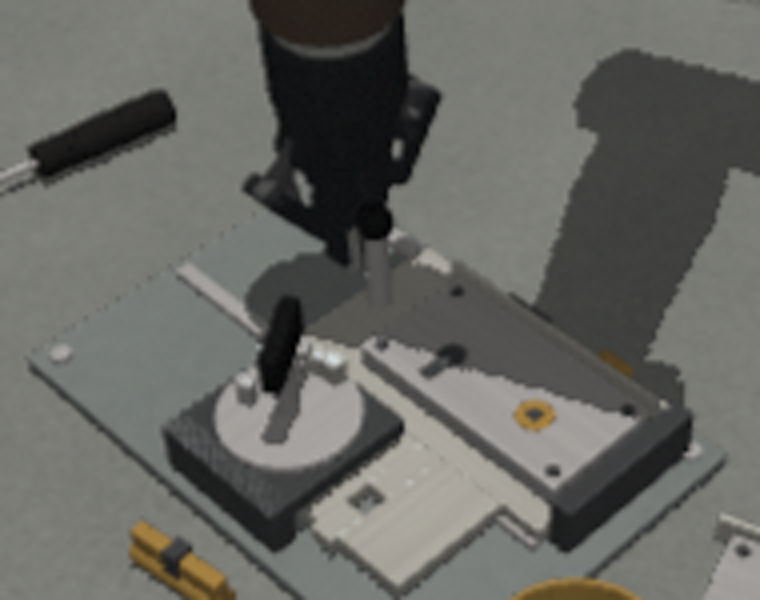

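The case looks flush against the end stop and the knob is still parked. I'll back off, rise and measure.

Request:
drive_tool --targets '[0.4,0,0,0,0.5,0,0,0,0.5,0,0,0,0,0,-0.9,0,0,0,-0.9,0,0,0,-0.9,0,0,0,-0.9,0,0.9,0.3,0,0,0.9,0.3,0,0,0.9,0.3,0,0,0,0,0,0]'

```text
t: 13.62
tool_pos: [0.4614, -0.2255, 0.1647]
orientation: [3.098, -0.017, -1.859]
force: [-0.5, 1.2, 0.2]
opening: 0.098
```

```bash
python3 go.py; python3 - <<'E'
import cv2,numpy as np
from h import *
from station import ctrl
t=ctrl.camera("top");s=ctrl.camera("scene")
np.savez("scene1.npz",**s)
cv2.imwrite("pics/t14.png",cv2.resize(t["color"][145:300,235:430,::-1],None,fx=4,fy=4,interpolation=2))
cv2.imwrite("pics/s14.png",cv2.resize(s["color"][120:270,155:345,::-1],None,fx=4,fy=4,interpolation=2))
for c,n in((np.load("scene0.npz"),"s0"),(s,"s1")):
    u0,v0,w,h=205,145,60,80
    m=(c["color"][v0:v0+h,u0:u0+w].max(2)<36).astype(np.uint8)
    k,l,st,ce=cv2.connectedComponentsWithStats(m)
    for i in range(1,k):
        if st[i,4]>25: p=ce[i]+[u0,v0];print(n,st[i],p.round(2),"z=.089:",onz(c,*p,.089).round(4))
for y in(.054,.057,.06): 
    P=np.array([.506+.287*y,-.1547+.958*y,.089]);print(y,P.round(4),proj(s,P).round(2))
print("knob z .101:",proj(s,[.6377,-.0861,.101]))
E
```

```text
t 13.62 pos [ 0.4614 -0.2255  0.1647] rpy deg [ 177.53   -0.97 -106.51] F [-0.55  1.2   0.2 ] T [ 0.05  -0.066 -0.015] op 0.098 j6 -0.163
F tool [-0.99  0.87 -0.18] T tool [ 0.049 -0.067  0.012]
s0 [22 14  8  9 56] [230.59 163.04] z=.089: [ 0.5046 -0.1568  0.089 ]
s0 [ 11  55  19  19 190] [225.38 208.87] z=.089: [ 0.6348 -0.0882  0.089 ]
s1 [39 26  9  9 64] [248.12 175.27] z=.089: [ 0.5222 -0.0993  0.089 ]
s1 [ 15  50  11  23 153] [224.85 206.01] z=.089: [ 0.6283 -0.0937  0.089 ]
0.054 [ 0.5215 -0.103   0.089 ] [246.87 174.57]
0.057 [ 0.5224 -0.1001  0.089 ] [247.77 175.19]
0.06 [ 0.5232 -0.0972  0.089 ] [248.68 175.82]
knob z .101: [224.98593595 206.09063883]
```

View pics/s14.png

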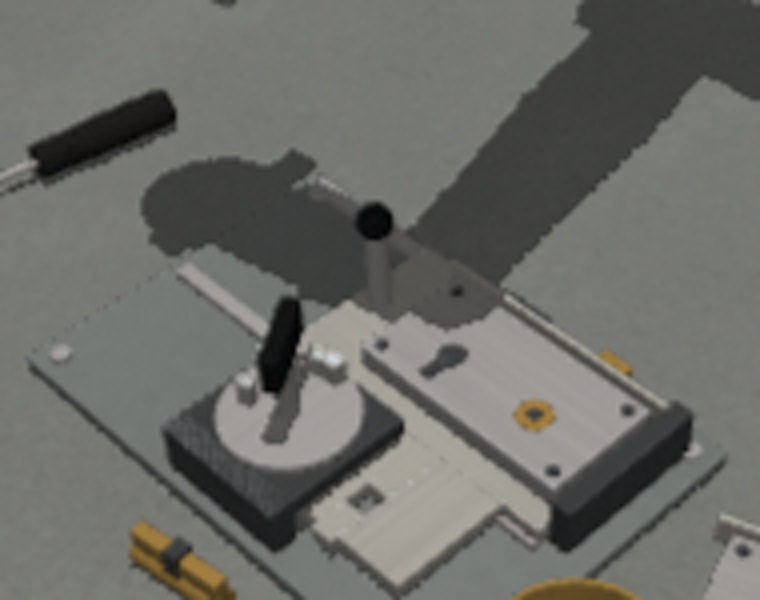

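View pics/t14.png

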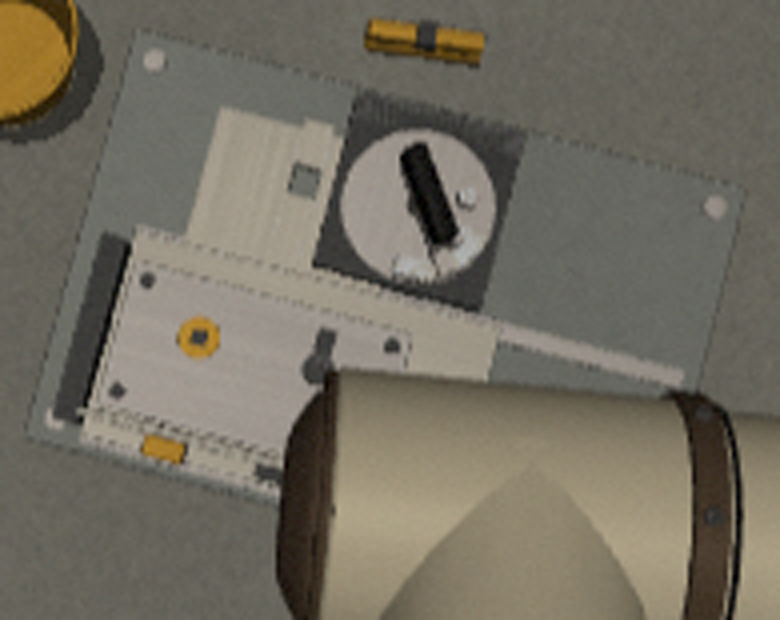

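```bash
python3 -c "
from station import ctrl
print(ctrl.hand_in())"
```

```text
the job is handed in; nothing more can be done
None
```

I parked the knob and pushed the carriage fully home against the end stop, then handed the job in after about 14 s of robot time.

**Knob:** I lifted it about 17–20 mm, turned it clockwise, and loosened the fingers so the pin rode on the rim until it dropped in. The tool was about 63° past home when the drop showed. Tool torque about the turning axis was about 0.25 N m at most in the readings between moves, well under the 0.9 N m limit.

**Carriage:** I pushed it from the −y side of the post, mostly against the ball. The first touch was about 4 mm off to one side, so I backed off, re-centred and pushed again. It slid at about 5–6 N, then stopped with 21 N against the end stop.

**Last checks:**
- **Knob height:** the final scene picture matches the 101 mm parked height to within about 0.1 pixel.
- **Carriage travel:** the ball moved 60.1 mm. A prediction from the two-view start position suggested about 58.5 mm, which is within the 2 mm calibration error. Both pictures show the carriage touching the stop.
- **Bench:** the lock barrel, tin, screwdriver and spare lock look undisturbed where visible in the close-up views; I did not measure their positions. The arm is clear of everything.

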